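# Get the transformer out from behind the tall parts of an opened amplifier

### The job

Lift the two tall parts, the round can and the square module, out of the opened amplifier and stand both upright in the shallow grey tray; then take out the transformer that was behind them and set it down gently, upright, inside the white outline on the black test jig, long side along the outline's long side. Then put the two tall parts back upright in the amplifier, each centred on its own seat (the can on the round one, the module on the square one and square to it). Knock nothing over, the small spare capacitor on the bench included.

Things in the scene. Friction and masses are not known exactly. Their poses are not given: they have to be found in the camera images.
- can_mid (a point): Round filter capacitor: upright grey cylinder, diameter 44 mm, height 116 mm, 180 g, a cross on its bright top. This point is its centre, 58 above its underside; z is its axis. It stands on the round seat, about 10 mm beside the module and 8 mm in front of the transformer. Grip it across the amplifier's x, at or above its centre, where fingers clear everything else.
- module_mid (a point): Square plug-in module: upright aluminium box 42 x 42 x 116 mm high, 200 g, a black square on top, dark slots on two sides, black base. This point is its centre, 58 above its underside; x and y are square to its sides, z up. It stands on the square seat beside the can (which is on the left changes); grip it like the can.
- transformer_mid (a point): Transformer: dark iron core 28 (x) x 60 (y) x 36 mm high, 420 g, with a paper-wrapped coil 36 wide (y) that makes it 44 deep along x. This point is its centre, 18 above its underside; y is its long side. It lies on the amplifier's floor behind the tall parts, 12 mm from a heat sink at either end: grip it across x, on the coil (44 mm). 33 mm are free behind it.
- amp: Opened amplifier, fixed, 210 (x) x 260 (y) mm, floor 8 above the bench; origin at the centre of its underside, on the bench. -x: brass front panel with knobs; all four walls are 50 high. Transformer near x = +45, y = 0; seats at x = -7, y = +27 and -27. Heat sinks at the transformer's ends are 42 high. All that is fixed in front of the seats, up to the front panel, is lower than 28.
- seat_round: Round black seat for the can, a disc of diameter 52 mm, 3 mm thick, fixed on the amplifier's floor; origin at the centre of its underside (its top is 3 above the origin, 11 above the bench).
- seat_square: Square black seat for the module, 52 x 52 mm, 3 mm thick, fixed on the amplifier's floor; origin at the centre of its underside (its top is 3 above the origin, 11 above the bench), x and y along its sides.
- tray: Shallow grey tray, fixed, 200 (x) x 125 (y) mm, walls 4 thick and 18 high, floor 4 thick; origin at the centre of its underside, on the bench. The two tall parts fit one behind the other along its x, for instance at x = +45 and -45. It may be on either side of the amplifier.
- jig: Black test jig, fixed plate 100 (x) x 130 (y) x 12 mm high with a white outline 58 (x) x 74 (y) at its centre and four brass posts, 12 high, near its corners (x 30, y 55 from the centre). Origin at the centre of its underside, on the bench; the plate's top is 12 above it; y is the outline's long side. It may be on either side of the amplifier.
- spare_center (a point): Small spare capacitor, a black cylinder of diameter 22 mm, height 40 mm, standing on the bench; this point is its centre. Not part of the job: it must not be knocked over.
Mind the look-alikes: they are no part of the job. What is shaped like the jig but orange is not meant.

How it is judged (in metres and radians):
On the way, in this order (a step that is already met when the one before it is completed fails the run):
1. the can and the module both stand released in the tray, the transformer still in the amplifier (x of can_mid in the frame of tray between -0.083 and 0.083 m and y of can_mid in the frame of tray between -0.046 and 0.046 m and z of each of can_mid, module_mid in the frame of tray below 0.075 m and angle between each of can_mid, module_mid's own z axis and vertical below 0.12 rad and linear speed of each of can, module below 0.02 m/s and contact force between each of can, module and the fingers below 0.2 N and x of module_mid in the frame of tray between -0.083 and 0.083 m and y of module_mid in the frame of tray between -0.046 and 0.046 m and y of transformer_mid in the frame of amp between -0.03 and 0.03 m and horizontal distance between transformer_mid and amp below 0.08 m), for 0.2 s.
2. the transformer lies released in the outline on the jig while both tall parts are still in the tray (horizontal distance between transformer_mid and jig below 0.012 m and angle between the y axis of transformer_mid and the y axis of jig, either way round below 0.2 rad and z of transformer_mid in the frame of jig between 0.024 and 0.036 m and angle between each of transformer_mid, can_mid, module_mid's own z axis and vertical below 0.12 rad and linear speed of each of transformer, can, module below 0.02 m/s and contact force between each of transformer, can, module and the fingers below 0.2 N and x of can_mid in the frame of tray between -0.083 and 0.083 m and y of can_mid in the frame of tray between -0.046 and 0.046 m and z of each of can_mid, module_mid in the frame of tray below 0.075 m and x of module_mid in the frame of tray between -0.083 and 0.083 m and y of module_mid in the frame of tray between -0.046 and 0.046 m), for 0.2 s.
At the end, for the whole second after the job is handed in: Transformer on the jig, centre within 12 mm of its centre, long side within 0.2 rad of the outline's; can and module within 12 mm of the centres of the round and square seats, module within 0.2 rad of square to its seat; all upright within 0.12 rad, released, at rest (horizontal distance between transformer_mid and jig below 0.012 m and angle between the y axis of transformer_mid and the y axis of jig, either way round below 0.2 rad and z of transformer_mid in the frame of jig between 0.024 and 0.036 m and angle between each of transformer_mid, can_mid, module_mid's own z axis and vertical below 0.12 rad and linear speed of each of transformer, can, module below 0.02 m/s and contact force between each of transformer, can, module and the fingers below 0.2 N and horizontal distance between can_mid and seat_round below 0.012 m and z of can_mid in the frame of seat_round between 0.055 and 0.067 m and horizontal distance between module_mid and seat_square below 0.012 m and z of module_mid in the frame of seat_square between 0.055 and 0.067 m and (angle between the x axis of module_mid and the x axis of seat_square, either way round below 0.2 rad or angle between the x axis of module_mid and the y axis of seat_square, either way round below 0.2 rad)); the robot touches nothing.
It fails at once if the can is tipped over (angle between can_mid's own z axis and vertical above 0.6 rad).
It fails at once if the module is tipped over (angle between module_mid's own z axis and vertical above 0.6 rad).
It fails at once if the transformer is tipped over (angle between transformer_mid's own z axis and vertical above 0.6 rad).
It fails at once if the spare capacitor is tipped over (angle between spare_center's own z axis and vertical above 0.6 rad).
It fails at once if the transformer is dropped or rammed onto the jig (more than 70 N) (contact force between transformer and jig above 70 N).
It also fails if it takes over 128 s, if anything falls off the work surface, if the arm or the gripper's body presses on something with over 40 N, if the wrist force passes 120 N, or if a joint passes its speed limit or range.

### The arm

A 6-joint arm with a two-finger parallel gripper is mounted at the origin on the work surface. World frame = base frame: x ahead of the robot, y to its left, z up, the work surface at z = 0. Lengths are in m, angles in degrees, forces in N, time in s.
With the tool pointing down it reaches from about 0.4 to 0.825 m from the base axis. Payload 7 kg.
Tool frame: the origin (TCP) lies on the centre line of the jaws, within the pads' length; the fingertips stand 8 mm ahead of it and the grasp point (between the pads) lies 11 mm behind it; z points along the fingers, y is the line along which they close (so a half turn about z gives the same grasp; the last joint's range is limited). The gripper opens to 88 mm and grips with 3 to 60 N. Pads are 19 mm wide; open, the fingers measure 130 mm over their backs; the gripper's body (78 mm by 193 mm) begins 47 mm behind the grasp point.
Start: joints at [-51.675, 20.546, 0.682, 0, -70.136, -16.507], TCP at [0.251, -0.627, 0.235] pointing down, gripper open.
Joint ranges: [-176.03, 176.03], [-82.01, 121.73], [-58.28, 71.71], [-173.87, 95.51], [-174.79, -0.11], [-173.66, 173.66]. Speed limits (degrees/s): [136.94, 136.94, 172.46, 180, 180, 180].

### API

Orientations are given as [roll, pitch, yaw] about the fixed x, y, z axes, in that order (R = Rz(yaw) Ry(pitch) Rx(roll)).
In Python, from plant import ctrl, vision gives the robot as it stands. The module is installed in compiled form; this text tells all that it offers.
- The arm moves only by the tool move_arm, never from a script. Its argument "moves" is one flat list of numbers, 7 for each row, row after row: the finger opening in cm, from 0 to 8.76, then the shift along the tool's x, y, z in cm, then the turn, a rotation vector about the tool's x, y, z in rad. A call has 1 to 8 rows; each row shifts and turns the commanded pose from where the row before left it, along the tool's axes as they then stand; what a row does not reach is not made up. A row lasts 1/10 s, in which the tool goes at most 50 mm and 8.59 degrees, less where a joint would pass 70% of its speed; a pose out of reach is approached as far as the arm can. A call with a gripper value outside its range is refused whole. The fingers move at their own pace and stop on an object; the grip force is fixed at half the most. Time passes only in rows, so rows that do not move let the fingers close. It gives the time, the measured TCP pose, the force, the opening and the grip force at its end, in the units of the state.
- ctrl.get_obs(): the state, without advancing time (a new reading comes with each control period).
- vision.snapshot(name): name is "scene" or "top" or "wrist"; returns (picture, depth): 420x560x3 uint8, red, green, blue; 420x560 float32, m along the optical axis (not along the pixel's ray), 0 where there is no reading.
- vision.camera_model(name): a dict with "vertical_fov" (degrees; the focal length in pixels is half the picture's height over the tangent of half this angle, whatever the lens; pixels are square), "cx", "cy" (the principal point, pixels), "cam_to_world" (4x4, takes a point from camera to world coordinates). Camera axes: x right, y down, z forward; pixel columns grow to the right and rows downward; lengths in m; the calibration is good to about 2 mm. A picture is of the moment at which its call begins: read the wrist's pose just before it. camera_model takes no time and is no camera call; for the wrist camera it gives the pose at the moment of the call.
- ctrl.close_job(): hands the job in; it is judged then, once.
The state is a dict: "clock": time; "joint_pos": joint angles; "qvel": joint speeds; "tau": joint torques, N m; "tool_pos": TCP position; "orientation": TCP orientation; "force": force on the tool from outside, world axes, zero at the start; "moment": the same for the moment, N m; "opening": finger opening in m; "gripper_force": force on a finger pad.
Only numpy, scipy, OpenCV 4.12 (cv2) and the standard library are available. Lean on these libraries where they do the work, as an engineer would, in place of code of your own. Each camera call takes 0.05 s, during which the arm holds its last target. There are 200 camera calls.

## Working session

There is one attempt and no reset: what is moved stays moved. The work goes in short steps, Python scripts to look and compute and a tool call to move; the robot and the scene stay as the last step left them, time stands still between calls to the robot, and variables do not carry over. Pictures are saved under pics/ and viewed, at most 17 in all, crops included, and the job is handed in when it is done.

Besides the shell and the picture viewer there is one more tool, called after "Call:" as name(argument=value, ...), one argument or row to a line, values as JSON. move_arm: Moves the arm, as the interface text tells. Its arguments: {"type":"object","properties":{"moves":{"type":"array"}},"required":["moves"]}

```bash
mkdir -p pics; cat > h.py <<'E'
import numpy as np, cv2
from plant import ctrl, vision
def snap(name,tag):
    m=vision.camera_model(name); p,d=vision.snapshot(name)
    cv2.imwrite(f'pics/{tag}.png',p[:,:,::-1]); np.savez(f'pics/{tag}.npz',p=p,d=d,T=m['cam_to_world'],f=210/np.tan(np.radians(m['vertical_fov']/2)),c=[m['cx'],m['cy']])
def load(tag): return np.load(f'pics/{tag}.npz')
def cloud(z):
    d=z['d']; v,u=np.mgrid[:d.shape[0],:d.shape[1]]
    P=np.stack([(u-z['c'][0])/z['f']*d,(v-z['c'][1])/z['f']*d,d],-1)
    return P@z['T'][:3,:3].T+z['T'][:3,3]
def ray(z,u,v,h):
    "world point at pixel on plane z=h"
    r=z['T'][:3,:3]@np.array([(u-z['c'][0])/z['f'],(v-z['c'][1])/z['f'],1]); o=z['T'][:3,3]
    return o+r*(h-o[2])/r[2]
E
python3 - <<'E'
from h import *
print(ctrl.get_obs())
for n in ('top','scene'):
    snap(n,n+'0'); z=load(n+'0'); print(n,z['T'].round(3),z['f'],z['c'])
E
```

```text
{'clock': 0.0, 'joint_pos': array([-5.16758430e+01,  2.05923497e+01,  6.34184837e-01, -2.10434524e-02,
       -7.01344566e+01, -1.65059148e+01]), 'qvel': array([-0.00908983, -0.05747954, -0.09657303, -0.02858839, -0.00404442,
        0.04457667]), 'tau': array([ 3.79301548e-05, -5.82715273e+01,  2.93050021e+01,  6.99712828e+00,
        6.71576199e-03, -1.45477657e-04]), 'tool_pos': array([ 0.25067251, -0.62622535,  0.23361256]), 'orientation': array([ 1.79905575e+02, -7.35090629e-03, -1.58188919e+02]), 'force': array([-0.23175691, -0.29594781, -0.61739486]), 'moment': array([-0.01876443, -0.00234973, -0.05098829]), 'gripper_force': 0.0, 'opening': 0.08723638245745187}
top [[ 0.027 -0.989  0.147  0.398]
 [-0.999 -0.029 -0.013  0.086]
 [ 0.017 -0.147 -0.989  1.097]
 [ 0.     0.     0.     1.   ]] 413.33247452503264 [274.86855762 212.759562  ]
scene [[ 0.211  0.638 -0.74   1.268]
 [ 0.977 -0.124  0.172 -0.111]
 [ 0.018 -0.76  -0.65   0.734]
 [ 0.     0.     0.     1.   ]] 390.20788075950196 [280.06319068 212.75722556]
```

View pics/top0.png

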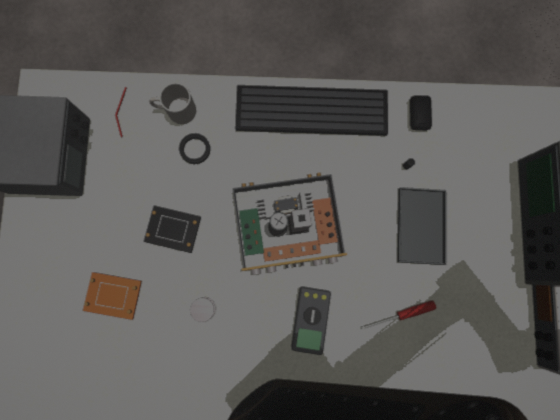

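View pics/scene0.png

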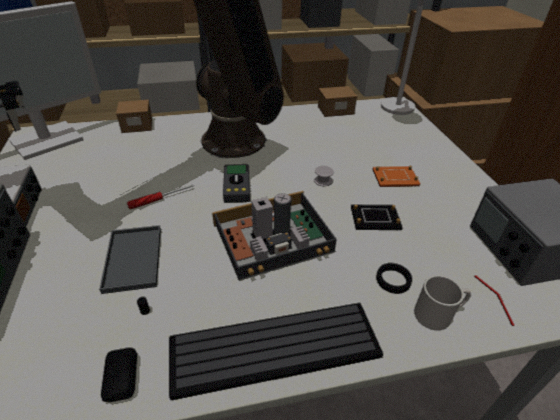

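```bash
python3 - <<'E'
from h import *
z=load('top0'); p=z['p'][:,:,::-1]
g=lambda a:np.clip(a.astype(float)*1.8,0,255).astype(np.uint8)
cv2.imwrite('pics/amp.png',cv2.resize(g(p[168:280,225:355]),None,fx=5.3,fy=5.3,interpolation=cv2.INTER_CUBIC))
a=cv2.resize(g(p[200:260,138:208]),None,fx=5,fy=5,interpolation=cv2.INTER_CUBIC)
b=cv2.resize(g(p[150:270,390:455]),None,fx=5,fy=5,interpolation=cv2.INTER_CUBIC)
c=np.zeros((600,700,3),np.uint8); c[:300,:350]=a; c[:600,360:685]=b
cv2.imwrite('pics/jt.png',c)
C=cloud(z)
# heights
for n,(u,v) in dict(can=(278,221),mod=(300,217),jig=(172,229),tray=(422,226),spare=(408,164),bench=(220,180)).items(): print(n,C[v,u].round(4))
E
```

```text
can [0.5232 0.0658 0.1282]
mod [0.5344 0.0139 0.1274]
jig [0.509  0.342  0.0094]
tray [ 0.537  -0.3226  0.0042]
spare [ 0.6973 -0.2768  0.0381]
bench [ 0.6479  0.2237 -0.004 ]
```

View pics/amp.png

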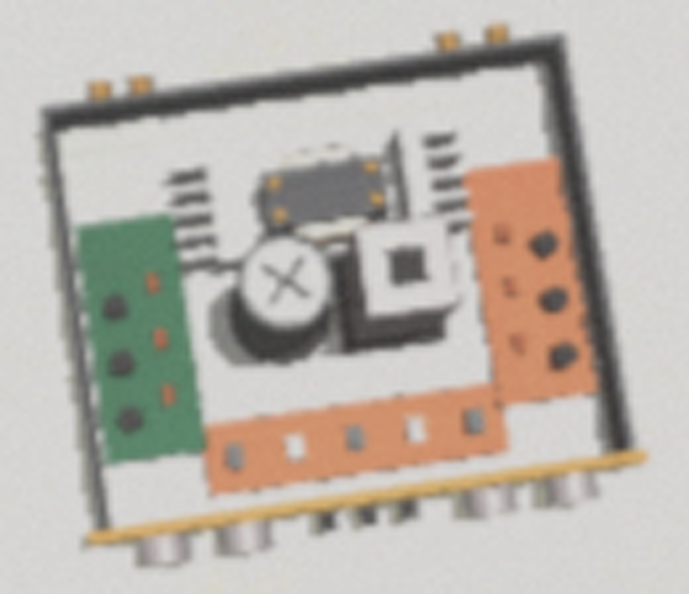

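View pics/jt.png

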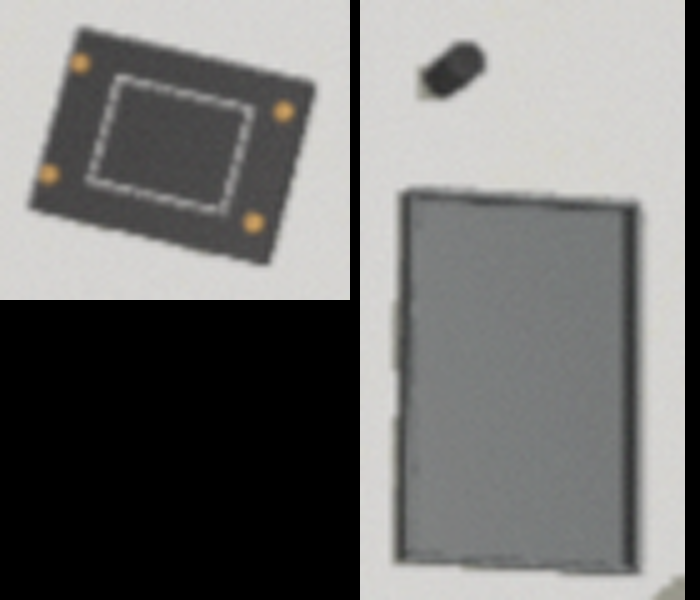

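```bash
python3 - <<'E'
from h import *
z=load('top0')
def R(pts,s,o,h): return np.array([ray(z,(x+.5)/s-.5+o[0],(y+.5)/s-.5+o[1],h)[:2] for x,y in pts])
A=lambda p,h:R(p,5.3,(225,168),h)
def rep(n,P,i,j):
    d=P[j]-P[i]; print(n,'c',P.mean(0).round(4),'yaw %.1f'%np.degrees(np.arctan2(d[1],d[0])),'sides',np.linalg.norm(np.diff(P,axis=0),axis=1).round(3))
w=A([(45,108),(565,40),(632,450),(100,535)],.05); rep('amp x-axis',w,3,0); rep('amp right',w,2,1)
print('can',A([(285,282)],.127)); m=A([(352,230),(452,218),(465,300),(372,312)],.127); rep('mod',m,3,0); rep('modR',m,2,1); print(A([(407,265)],.127))
t=A([(273,183),(372,167),(377,199),(280,215)],.044); rep('trafo(yaxis)',t,1,0)
J=lambda p,h:R(p,5,(138,200),h)
rep('jig y',J([(118,76),(253,107),(224,212),(89,182)],.012),1,0); rep('posts',J([(80,63),(284,111),(254,222),(48,174)],.024),1,0)
T=lambda p,h:R(p,5,(390,150),h)
rep('tray x',T([(42,190),(278,203),(278,572),(37,562)],.018),3,0);print(T([(100,58)],.04))
a=np.radians(8); c=np.array([np.cos(a),np.sin(a)]); 
E
```

```text
amp x-axis c [0.5354 0.0385] yaw 9.6 sides [0.257 0.203 0.257]
amp right c [0.5354 0.0385] yaw 9.5 sides [0.257 0.203 0.257]
can [[0.52381514 0.06491981]]
mod c [0.5332 0.0091] yaw 14.8 sides [0.045 0.037 0.042]
modR c [0.5332 0.0091] yaw 9.8 sides [0.045 0.037 0.042]
[[0.53309204 0.0105266 ]]
trafo(yaxis) c [0.5799 0.0445] yaw 101.0 sides [0.049 0.016 0.048]
jig y c [0.5103 0.342 ] yaw 78.7 sides [0.073 0.057 0.073]
posts c [0.5099 0.3416] yaw 78.4 sides [0.11 0.06 0.11]
tray x c [ 0.5367 -0.3158] yaw -1.7 sides [0.127 0.197 0.126]
[[ 0.70451917 -0.28058131]]
```

Candidates:
- **Can vs. module:** the can has a cross at (279,221), and the module has a black square at (301,217).
- **Jig:** the black plate is at (172,229). The orange look-alike at (112,296) is rejected.
- **Tray:** the grey tray is at (422,226). The keyboard, multimeter and mug are not meant.
- **Spare capacitor:** at (408,164). The black mouse at (420,113) is not it.

The crops confirm these: the cross, the black square, the white outline on black and the plain grey tray are all visible. I'll take the module first because it is nearest the tray.

Call:
move_arm(
  moves=[7, 0, 0, 0, 0, 0, -0.15, 7, 0, 0, 0, 0, 0, -0.15, 7, 0, 0, 0, 0, 0, -0.15, 7, 0, 0, 0, 0, 0, -0.15, 7, 0, 0, 0, 0, 0, -0.15, 7, 0, 0, 0, 0, 0, -0.15, 7, 0, 0, 0, 0, 0, -0.15, 7, 0, 0, 0, 0, 0, -0.15],
)

```text
clock: 0.9
tool_pos: [0.2507, -0.6264, 0.234]
orientation: [180.0, 0.1, -89.1]
force: [-0.3, 0.6, 0.7]
opening: 0.0697
gripper_force: 0.0
```

```bash
cat > d.py <<'E'
import sys
from h import *
from scipy.spatial.transform import Rotation as Ro
def delta(x,y,zz,yaw):
    o=ctrl.get_obs(); R=Ro.from_euler('xyz',o['orientation'],degrees=True)
    G=Ro.from_euler('xyz',[180,0,yaw],degrees=True); 
    if abs((R.inv()*G).as_rotvec()[2])>np.pi/2: G=Ro.from_euler('xyz',[180,0,yaw+180],degrees=True)
    d=np.array([x,y,zz])-o['tool_pos']
    print('t%.1f'%o['clock'],'pos',o['tool_pos'].round(4),'rpy',o['orientation'].round(1),'open %.3f'%o['opening'],'gf %.1f'%o['gripper_force'],'F',o['force'].round(1))
    print('shift cm BEFORE turn',(R.inv().apply(d)*100).round(2),'AFTER turn',(G.inv().apply(d)*100).round(2),'turn',(R.inv()*G).as_rotvec().round(3))
if __name__=='__main__': delta(*map(float,sys.argv[1:]))
E
python3 d.py 0.533 0.0105 0.20 99.6
```

```text
t0.9 pos [ 0.2507 -0.6264  0.234 ] rpy [ 1.80e+02  1.00e-01 -8.91e+01] open 0.070 gf 0.0 F [-0.3  0.6  0.7]
shift cm BEFORE turn [-63.22 -29.25   3.44] AFTER turn [-58.09 -38.45   3.4 ] turn [ 0.     0.001 -0.151]
```

Call:
move_arm(
  moves=[7, 0, 0, 0, 0, 0, -0.15, 7, -4.1, -2.7, 0, 0, 0, 0, 7, -4.1, -2.7, 0, 0, 0, 0, 7, -4.1, -2.7, 0, 0, 0, 0, 7, -4.1, -2.7, 0, 0, 0, 0, 7, -4.1, -2.7, 0, 0, 0, 0, 7, -4.1, -2.7, 0, 0, 0, 0, 7, -4.1, -2.7, 0, 0, 0, 0],
)

```text
clock: 1.7
tool_pos: [0.3919, -0.3113, 0.2345]
orientation: [-180.0, 0.0, -80.8]
force: [0.9, -0.6, -0.4]
opening: 0.0702
gripper_force: 0.0
```

Call:
move_arm(
  moves=[7, -4.1, -2.7, 0, 0, 0, 0, 7, -4.1, -2.7, 0, 0, 0, 0, 7, -4.1, -2.7, 0, 0, 0, 0, 7, -4.1, -2.7, 0, 0, 0, 0, 7, -4.1, -2.7, 0, 0, 0, 0, 7, -4.1, -2.7, 0, 0, 0, 0, 7, -4.1, -2.7, 0, 0, 0, 0, 7, 0, 0, 0, 0, 0, 0],
)

```text
clock: 2.5
tool_pos: [0.5344, 0.0046, 0.2339]
orientation: [180.0, 0.0, -80.6]
force: [-0.7, -0.8, -0.7]
opening: 0.0699
gripper_force: 0.0
```

```bash
python3 d.py 0.533 0.0105 0.20 99.6; python3 -c "
from h import *
snap('wrist','w1')"
```

```text
t2.5 pos [0.5344 0.0046 0.2339] rpy [180.    0.  -80.6] open 0.070 gf 0.0 F [-0.7 -0.8 -0.7]
shift cm BEFORE turn [-0.6   0.04  3.39] AFTER turn [-0.6   0.04  3.39] turn [ 0.     0.    -0.003]
```

View pics/w1.png

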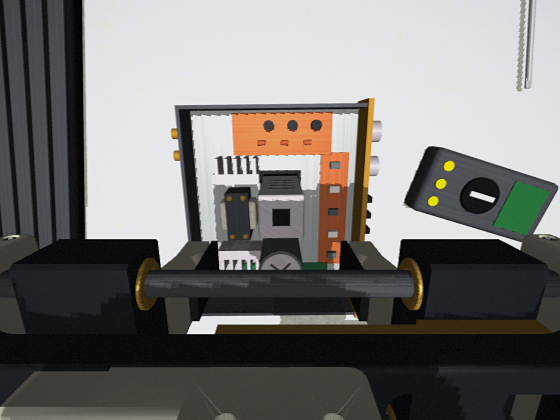

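The wrist view is square with the amplifier. The module's black square is at (282,217), the can's cross at (281,265) and the transformer at (237,215). I'll check the positions with the wrist calibration.

```bash
python3 -c "
from h import *
z=load('w1')
print('mod',ray(z,282,217,.127),'can',ray(z,281,266,.127),'trafo',ray(z,237.5,214.5,.044))
C=cloud(z)
print(C[205,282],C[217,262],C[200,210],C[100,120])
M=[ray(z,*q,.127) for q in ((260,196),(302,196),(303,237),(259,238))];print(np.array(M).round(4))
print(ray(z,262,196,.127)-ray(z,260,237,.127))
"
```

```text
mod [0.53055862 0.01099791 0.127     ] can [0.52338166 0.05907534 0.127     ] trafo [0.57834226 0.04202515 0.044     ]
[5.32415811e-01 9.72082613e-06 1.26724646e-01] [0.54838719 0.01446381 0.12542589] [0.61991383 0.04044547 0.00623413] [ 0.74281168 -0.06466297 -0.00179617]
[[ 0.553  -0.005   0.127 ]
 [ 0.5163 -0.0111  0.127 ]
 [ 0.5083  0.0268  0.127 ]
 [ 0.5481  0.0345  0.127 ]]
[ 0.00395333 -0.03862156  0.        ]
```

Call:
move_arm(
  moves=[7, -0.6, 0.1, 2.4, 0, 0, 0, 7, 0, 0, 3, 0, 0, 0, 7, 0, 0, 3, 0, 0, 0, 7, 0, 0, 3, 0, 0, 0, 7, 0, 0, 2, 0, 0, 0, 7, 0, 0, 1.5, 0, 0, 0, 7, 0, 0, 0.5, 0, 0, 0, 7, 0, 0, 0, 0, 0, 0],
)

```text
clock: 3.35
tool_pos: [0.53, 0.0053, 0.0801]
orientation: [179.9, -0.0, -80.9]
force: [0.9, -0.3, 1.1]
opening: 0.0695
gripper_force: 0.0
```

Call:
move_arm(
  moves=[6, 0, 0, 0, 0, 0, 0, 5, 0, 0, 0, 0, 0, 0, 4.4, 0, 0, 0, 0, 0, 0, 3.8, 0, 0, 0, 0, 0, 0, 3.5, 0, 0, 0, 0, 0, 0, 3.5, 0, 0, 0, 0, 0, 0, 3.5, 0, 0, 0, 0, 0, 0],
)

```text
clock: 4.05
tool_pos: [0.5312, 0.0062, 0.0811]
orientation: [-179.9, 0.0, -80.8]
force: [-0.5, 0.9, 5.3]
opening: 0.0422
gripper_force: 29.9
```

Call:
move_arm(
  moves=[3.5, 0, 0, -0.5, 0, 0, 0, 3.5, 0, 0, -1.5, 0, 0, 0, 3.5, 0, 0, -2, 0, 0, 0, 3.5, 0, 0, -2, 0, 0, 0, 3.5, 0, 0, -2, 0, 0, 0, 3.5, 0, 0, -2, 0, 0, 0, 3.5, 0, 0, -1, 0, 0, 0, 3.5, 0, 0, 0, 0, 0, 0],
)

```text
clock: 4.85
tool_pos: [0.531, 0.0062, 0.1916]
orientation: [-179.9, 0.0, -80.8]
force: [1.3, -0.3, -2.5]
opening: 0.0418
gripper_force: 29.9
```

```bash
python3 d.py 0.4867 -0.3185 0.192 99.2; python3 -c "
from h import *
snap('top','t2');z=load('t2')
p=z['p'][:,:,::-1];cv2.imwrite('pics/t2c.png',cv2.resize(np.clip(p[150:300,200:470]*1.6,0,255).astype(np.uint8),None,fx=2.9,fy=2.9,interpolation=cv2.INTER_CUBIC))"
```

```text
t4.8 pos [0.531  0.0062 0.1916] rpy [-179.9    0.   -80.8] open 0.042 gf 29.9 F [ 1.3 -0.3 -2.5]
shift cm BEFORE turn [31.35  9.55 -0.08] AFTER turn [31.34  9.56 -0.04] turn [-0.002  0.    -0.001]
```

View pics/t2c.png

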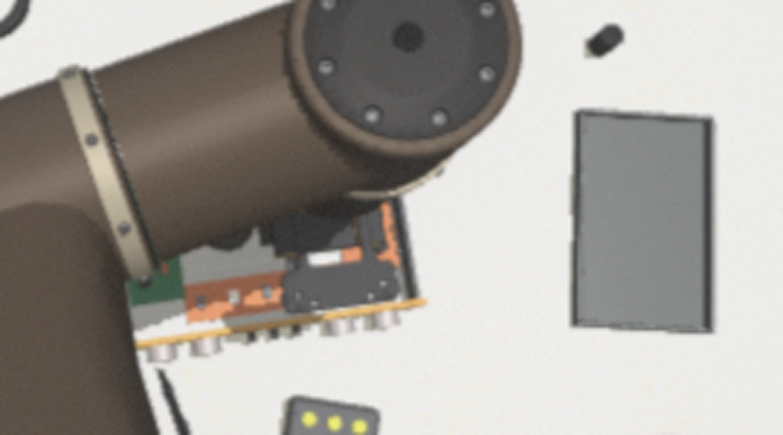

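Call:
move_arm(
  moves=[3.5, 1.5, 0.46, 0, 0, 0, 0, 3.5, 3, 0.91, 0, 0, 0, 0, 3.5, 4, 1.22, 0, 0, 0, 0, 3.5, 4, 1.22, 0, 0, 0, 0, 3.5, 4, 1.22, 0, 0, 0, 0, 3.5, 4, 1.22, 0, 0, 0, 0, 3.5, 4, 1.22, 0, 0, 0, 0, 3.5, 3.5, 1.07, 0, 0, 0, 0],
)

```text
clock: 5.7
tool_pos: [0.4892, -0.2862, 0.189]
orientation: [179.9, 0.1, -80.9]
force: [0.6, 1.0, -1.7]
opening: 0.042
gripper_force: 29.9
```

Call:
move_arm(
  moves=[3.5, 2.3, 0.7, 0, 0, 0, 0, 3.5, 1.05, 0.31, 0, 0, 0, 0, 3.5, 0, 0, 0, 0, 0, 0, 3.5, 0, 0, 2, 0, 0, 0, 3.5, 0, 0, 3, 0, 0, 0, 3.5, 0, 0, 2, 0, 0, 0, 3.5, 0, 0, 1, 0, 0, 0, 3.5, 0, 0, 0, 0, 0, 0],
)

```text
clock: 6.5
tool_pos: [0.4855, -0.3177, 0.1091]
orientation: [179.8, 0.1, -80.8]
force: [-0.1, -0.1, -1.5]
opening: 0.0418
gripper_force: 29.9
```

```bash
python3 d.py 0.4867 -0.3185 0.075 99.2
```

```text
t6.5 pos [ 0.4855 -0.3177  0.1091] rpy [ 1.798e+02  1.000e-01 -8.080e+01] open 0.042 gf 29.9 F [-0.1 -0.1 -1.5]
shift cm BEFORE turn [ 0.1  -0.12  3.41] AFTER turn [ 0.09 -0.11  3.41] turn [0.003 0.001 0.   ]
```

Call:
move_arm(
  moves=[3.5, 0, 0, 1.2, 0, 0, 0, 3.5, 0, 0, 1, 0, 0, 0, 3.5, 0, 0, 0.6, 0, 0, 0, 3.5, 0, 0, 0.4, 0, 0, 0, 3.5, 0, 0, 0.2, 0, 0, 0, 3.5, 0, 0, 0, 0, 0, 0],
)

```text
clock: 7.1
tool_pos: [0.4863, -0.3187, 0.0764]
orientation: [180.0, 0.0, -80.8]
force: [-0.7, -0.6, -2.4]
opening: 0.0415
gripper_force: 29.9
```

Call:
move_arm(
  moves=[3.5, 0, 0, 0.1, 0, 0, 0, 3.5, 0, 0, 0, 0, 0, 0],
)

```text
clock: 7.3
tool_pos: [0.4864, -0.3188, 0.0758]
orientation: [-180.0, -0.0, -80.8]
force: [0.9, 0.5, -2.4]
opening: 0.0421
gripper_force: 29.9
```

Call:
move_arm(
  moves=[3.5, 0, 0, 0.1, 0, 0, 0, 3.5, 0, 0, 0.05, 0, 0, 0, 3.5, 0, 0, 0, 0, 0, 0],
)

```text
clock: 7.6
tool_pos: [0.4863, -0.3187, 0.0742]
orientation: [-180.0, -0.0, -80.8]
force: [0.6, -1.1, -0.8]
opening: 0.0417
gripper_force: 29.9
```

Call:
move_arm(
  moves=[3.5, 0, 0, 0.05, 0, 0, 0, 4.4, 0, 0, 0, 0, 0, 0, 5, 0, 0, 0, 0, 0, 0, 6, 0, 0, 0, 0, 0, 0, 6, 0, 0, 0, 0, 0, 0, 6, 0, 0, -1, 0, 0, 0, 6, 0, 0, -3, 0, 0, 0, 6, 0, 0, -4, 0, 0, 0],
)

```text
clock: 8.4
tool_pos: [0.4851, -0.3183, 0.1534]
orientation: [179.8, 0.1, -80.8]
force: [1.0, -1.0, 0.6]
opening: 0.0602
gripper_force: 0.0
```

Call:
move_arm(
  moves=[6, 0, 0, -4, 0, 0, 0, 6, -2, -0.5, -3, 0, 0, 0, 6, -4, -1, 0, 0, 0, 0, 6, -4, -1, 0, 0, 0, 0, 6, -4, -1, 0, 0, 0, 0, 6, 0, 0, 0, 0, 0, 0, 6, 0, 0, 0, 0, 0, 0],
)

```text
clock: 9.1
tool_pos: [0.4988, -0.1741, 0.2245]
orientation: [-179.9, -0.0, -80.7]
force: [-0.5, 0.2, 0.5]
opening: 0.06
gripper_force: 0.0
```

```bash
python3 d.py 0.5238 0.064 0.21 99.6; python3 -c "
from h import *
snap('top','t3');snap('scene','s3')
a=load('t3')['p'][140:290,170:470];b=load('s3')['p'][160:330,60:440]
r=lambda q,w:cv2.resize(np.clip(q[:,:,::-1]*1.6,0,255).astype(np.uint8),(w,int(q.shape[0]*w/q.shape[1])),interpolation=cv2.INTER_CUBIC)
cv2.imwrite('pics/c3.png',np.vstack([r(a,600),r(b,600)]))"
```

```text
t9.1 pos [ 0.4988 -0.1741  0.2245] rpy [-179.9   -0.   -80.7] open 0.060 gf 0.0 F [-0.5  0.2  0.5]
shift cm BEFORE turn [-23.09  -6.31   1.45] AFTER turn [-23.06  -6.43   1.45] turn [-0.001 -0.    -0.005]
```

View pics/c3.png

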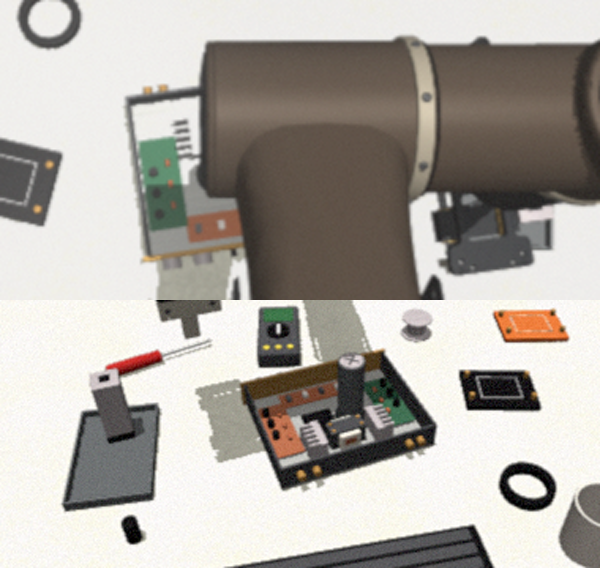

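The module stands upright in the tray at crop (110,410), with the spare next to it still standing. Next is the can, at crop (350,375).

Call:
move_arm(
  moves=[7, -2, -0.55, 0, 0, 0, 0, 7, -4, -1.1, 0, 0, 0, 0, 7, -4, -1.1, 0, 0, 0, 0, 7, -4, -1.1, 0, 0, 0, 0, 7, -4, -1.1, 0, 0, 0, 0, 7, -3.5, -1, 0, 0, 0, 0, 7, -1.4, -0.4, 0, 0, 0, 0, 7, 0, 0, 0, 0, 0, 0],
)

```text
clock: 10.0
tool_pos: [0.5252, 0.0619, 0.2233]
orientation: [180.0, -0.0, -80.8]
force: [-0.2, 0.3, 0.5]
opening: 0.0697
gripper_force: 0.0
```

Call:
move_arm(
  moves=[7, 0, 0, 0, 0, 0, 0, 7, 0, 0, 0, 0, 0, 0],
)

```text
clock: 10.2
tool_pos: [0.5247, 0.0599, 0.2235]
orientation: [180.0, -0.0, -80.9]
force: [0.0, -1.3, 0.1]
opening: 0.0699
gripper_force: 0.0
```

```bash
python3 d.py 0.5237 0.0625 0.08 99.6; python3 -c "
from h import *
snap('wrist','w4')
p=load('w4')['p'][:300,100:460,::-1]
cv2.imwrite('pics/w4c.png',cv2.resize(p,None,fx=2,fy=2))"
```

```text
t10.2 pos [0.5247 0.0599 0.2235] rpy [180.   -0.  -80.9] open 0.070 gf 0.0 F [ 0.  -1.3  0.1]
shift cm BEFORE turn [-0.27  0.05 14.35] AFTER turn [-0.27  0.05 14.35] turn [ 0.    -0.    -0.009]
```

View pics/w4c.png

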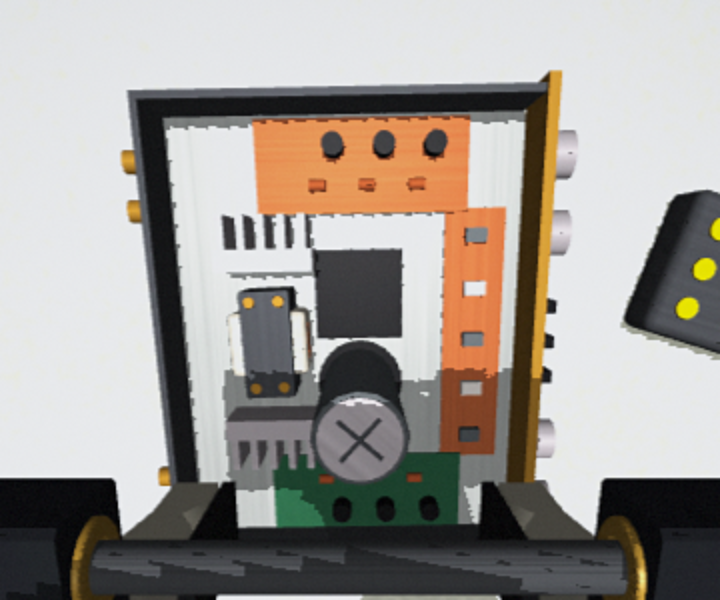

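The empty square seat is at crop (359,294), the can's cross at (361,439) and the transformer at (266,345).

```bash
python3 -c "
from h import *
z=load('w4')
def W(p,h): return np.array([ray(z,x/2+100-.25,y/2-.25,h)[:2] for x,y in p])
print('can',W([(361,439)],.127))
s=W([(316,249),(402,248),(403,338),(316,339)],.011); print('seat',s.mean(0),s.round(4).tolist())
t=W([(248,303),(278,301),(285,387),(256,388)],.044); print('trafo',t.mean(0),t.round(4).tolist())
d=s[0]-s[3]+s[1]-s[2]; print('seat yaw',np.degrees(np.arctan2(d[1],d[0]))+90)
d=t[0]-t[3]+t[1]-t[2]; print('tr yaw',np.degrees(np.arctan2(d[1],d[0]))+90)
"
```

```text
can [[0.52261996 0.06534679]]
seat [0.53170647 0.01252873] [[0.5609, -0.0092], [0.5112, -0.0178], [0.5012, 0.0341], [0.5535, 0.0431]]
trafo [0.57842091 0.04599436] [[0.5913, 0.0244], [0.5753, 0.0208], [0.5655, 0.0678], [0.5816, 0.071]]
seat yaw 9.459175382611846
tr yaw 11.729103473059695
```

Call:
move_arm(
  moves=[7, -0.2, 0, 2.3, 0, 0, 0, 7, 0, 0, 3, 0, 0, 0, 7, 0, 0, 3, 0, 0, 0, 7, 0, 0, 3, 0, 0, 0, 7, 0, 0, 2, 0, 0, 0, 7, 0, 0, 0.9, 0, 0, 0, 7, 0, 0, 0, 0, 0, 0],
)

```text
clock: 10.95
tool_pos: [0.5239, 0.0623, 0.0807]
orientation: [179.9, -0.0, -80.9]
force: [-0.6, -0.2, -0.1]
opening: 0.0699
gripper_force: 0.0
```

Call:
move_arm(
  moves=[6, 0, 0, 0, 0, 0, 0, 5, 0, 0, 0, 0, 0, 0, 4.4, 0, 0, 0, 0, 0, 0, 3.8, 0, 0, 0, 0, 0, 0, 3.5, 0, 0, 0, 0, 0, 0, 3.5, 0, 0, 0, 0, 0, 0, 3.5, 0, 0, 0, 0, 0, 0],
)

```text
clock: 11.65
tool_pos: [0.5248, 0.0634, 0.0822]
orientation: [-179.9, 0.0, -80.8]
force: [-1.9, -0.5, 6.4]
opening: 0.0433
gripper_force: 29.9
```

Call:
move_arm(
  moves=[3.5, 0, 0, -0.5, 0, 0, 0, 3.5, 0, 0, -1.5, 0, 0, 0, 3.5, 0, 0, -2, 0, 0, 0, 3.5, 0, 0, -2, 0, 0, 0, 3.5, 0, 0, -2, 0, 0, 0, 3.5, 0, 0, -2, 0, 0, 0, 3.5, 0, 0, -1, 0, 0, 0, 3.5, 0, 0, 0, 0, 0, 0],
)

```text
clock: 12.45
tool_pos: [0.525, 0.0636, 0.1927]
orientation: [-179.9, 0.0, -80.8]
force: [-0.1, 0.2, -1.4]
opening: 0.0435
gripper_force: 29.9
```

```bash
python3 d.py 0.5867 -0.317 0.192 99.2
```

```text
t12.4 pos [0.525  0.0636 0.1927] rpy [-179.9    0.   -80.8] open 0.043 gf 29.9 F [-0.1  0.2 -1.4]
shift cm BEFORE turn [ 3.855e+01 -3.000e-02  4.000e-02] AFTER turn [ 3.855e+01 -1.000e-02  7.000e-02] turn [-0.002  0.001 -0.001]
```

Call:
move_arm(
  moves=[3.5, 1.5, 0, 0, 0, 0, 0, 3.5, 3, 0, 0, 0, 0, 0, 3.5, 4, 0, 0, 0, 0, 0, 3.5, 4, 0, 0, 0, 0, 0, 3.5, 4, 0, 0, 0, 0, 0, 3.5, 4, 0, 0, 0, 0, 0, 3.5, 4, 0, 0, 0, 0, 0, 3.5, 4, 0, 0, 0, 0, 0],
)

```text
clock: 13.25
tool_pos: [0.5689, -0.2203, 0.1898]
orientation: [179.9, 0.1, -80.9]
force: [1.2, 0.9, -1.6]
opening: 0.0436
gripper_force: 29.9
```

Call:
move_arm(
  moves=[3.5, 4, 0, 0, 0, 0, 0, 3.5, 3.5, 0, 0, 0, 0, 0, 3.5, 2.5, 0, 0, 0, 0, 0, 3.5, 0, 0, 0, 0, 0, 0, 3.5, 0, 0, 2, 0, 0, 0, 3.5, 0, 0, 3, 0, 0, 0, 3.5, 0, 0, 3, 0, 0, 0, 3.5, 0, 0, 0, 0, 0, 0],
)

```text
clock: 14.05
tool_pos: [0.5819, -0.3155, 0.1057]
orientation: [179.5, 0.3, -80.9]
force: [-0.2, 0.1, -2.2]
opening: 0.0438
gripper_force: 29.9
```

```bash
python3 d.py 0.5867 -0.317 0.076 99.2
```

```text
t14.1 pos [ 0.5819 -0.3155  0.1057] rpy [179.5   0.3 -80.9] open 0.044 gf 29.9 F [-0.2  0.1 -2.2]
shift cm BEFORE turn [ 0.24 -0.48  2.97] AFTER turn [ 0.23 -0.45  2.97] turn [ 0.009  0.005 -0.002]
```

Call:
move_arm(
  moves=[3.5, 0, 0, 0, 0, 0, 0, 3.5, 0, 0, 1, 0, 0, 0, 3.5, 0, 0, 0.8, 0, 0, 0, 3.5, 0, 0, 0.5, 0, 0, 0, 3.5, 0, 0, 0.4, 0, 0, 0, 3.5, 0, 0, 0, 0, 0, 0, 3.5, 0, 0, 0, 0, 0, 0],
)

```text
clock: 14.75
tool_pos: [0.5859, -0.3169, 0.0847]
orientation: [-180.0, -0.0, -80.8]
force: [-0.6, 0.4, -1.8]
opening: 0.0435
gripper_force: 29.9
```

Call:
move_arm(
  moves=[3.5, 0, 0, 0.4, 0, 0, 0, 3.5, 0, 0, 0.3, 0, 0, 0, 3.5, 0, 0, 0.1, 0, 0, 0, 3.5, 0, 0, 0, 0, 0, 0, 3.5, 0, 0, 0, 0, 0, 0],
)

```text
clock: 15.25
tool_pos: [0.5858, -0.3169, 0.0766]
orientation: [180.0, -0.0, -80.8]
force: [-0.5, -0.0, -1.5]
opening: 0.0436
gripper_force: 29.9
```

Call:
move_arm(
  moves=[3.5, 0, 0, 0.1, 0, 0, 0, 3.5, 0, 0, 0.05, 0, 0, 0, 3.5, 0, 0, 0, 0, 0, 0, 3.5, 0, 0, 0, 0, 0, 0],
)

```text
clock: 15.65
tool_pos: [0.5859, -0.3169, 0.0753]
orientation: [-180.0, -0.0, -80.8]
force: [0.4, -0.3, 0.9]
opening: 0.0438
gripper_force: 29.9
```

Call:
move_arm(
  moves=[4.6, 0, 0, 0, 0, 0, 0, 5.2, 0, 0, 0, 0, 0, 0, 6, 0, 0, 0, 0, 0, 0, 6, 0, 0, 0, 0, 0, 0, 6, 0, 0, -1, 0, 0, 0, 6, 0, 0, -3, 0, 0, 0, 6, 0, 0, -4, 0, 0, 0, 6, 0, 0, -4, 0, 0, 0],
)

```text
clock: 16.45
tool_pos: [0.5855, -0.3168, 0.1969]
orientation: [180.0, -0.0, -80.8]
force: [0.6, 0.4, 0.3]
opening: 0.0601
gripper_force: 0.0
```

Call:
move_arm(
  moves=[6, -2, 0, -3, 0, 0, 0, 6, -4, 0, 0, 0, 0, 0, 6, -4, 0, 0, 0, 0, 0, 6, -4, 0, 0, 0, 0, 0, 6, -4, 0, 0, 0, 0, 0, 6, -4, 0, 0, 0, 0, 0, 6, -2, 0, 0, 0, 0, 0, 6, 0, 0, 0, 0, 0, 0],
)

```text
clock: 17.25
tool_pos: [0.5474, -0.0776, 0.2264]
orientation: [-179.9, 0.0, -80.7]
force: [-0.3, 0.6, 0.4]
opening: 0.0599
gripper_force: 0.0
```

```bash
python3 d.py 0.579 0.0455 0.15 100; python3 -c "
from h import *
snap('wrist','w5');snap('scene','s5')
a=load('w5')['p'][:300];b=load('s5')['p'][160:330,60:440]
r=lambda q,w:cv2.resize(np.clip(q[:,:,::-1]*1.2,0,255).astype(np.uint8),(w,int(q.shape[0]*w/q.shape[1])),interpolation=cv2.INTER_CUBIC)
cv2.imwrite('pics/c5.png',np.vstack([r(a,560),r(b,560)]))"
```

```text
t17.2 pos [ 0.5474 -0.0776  0.2264] rpy [-179.9    0.   -80.7] open 0.060 gf 0.0 F [-0.3  0.6  0.4]
shift cm BEFORE turn [-11.63  -5.11   7.65] AFTER turn [-11.57  -5.25   7.64] turn [-0.002  0.    -0.011]
```

View pics/c5.png

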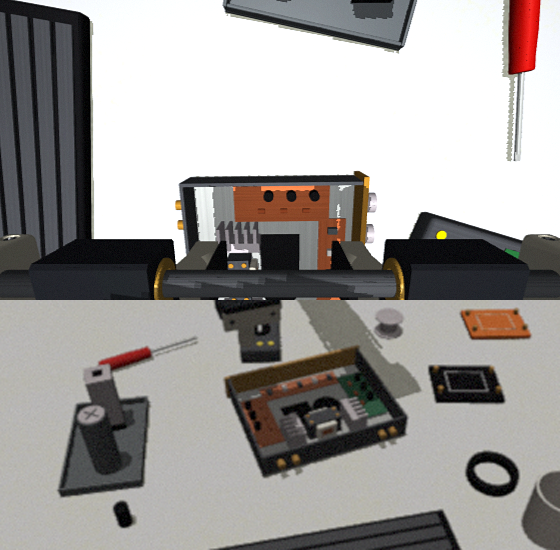

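Both tall parts stand in the tray, at crop (95,410) and (100,370), and the spare is upright at (123,513). Now the transformer.

Call:
move_arm(
  moves=[6, -2, -0.9, 0, 0, 0, 0, 6, -4, -1.7, 0, 0, 0, 0, 6, -4, -1.7, 2, 0, 0, 0, 6, -1.6, -0.85, 2, 0, 0, 0, 6, 0, 0, 3, 0, 0, 0, 6, 0, 0, 0, 0, 0, 0, 6, 0, 0, 0, 0, 0, 0],
)

```text
clock: 18.05
tool_pos: [0.5801, 0.0418, 0.1553]
orientation: [179.9, -0.0, -80.9]
force: [0.9, 0.1, 0.9]
opening: 0.06
gripper_force: 0.0
```

```bash
python3 d.py 0.579 0.0455 0.024 100; python3 -c "
from h import *
snap('wrist','w6');p=load('w6')['p'][100:320,140:420,::-1]
cv2.imwrite('pics/w6c.png',cv2.resize(np.clip(p*1.4,0,255).astype(np.uint8),None,fx=2.5,fy=2.5,interpolation=cv2.INTER_CUBIC))"
```

```text
t18.1 pos [0.5801 0.0418 0.1553] rpy [179.9  -0.  -80.9] open 0.060 gf 0.0 F [0.9 0.1 0.9]
shift cm BEFORE turn [-0.4   0.03 13.13] AFTER turn [-0.39  0.04 13.13] turn [ 0.001 -0.001 -0.015]
```

View pics/w6c.png

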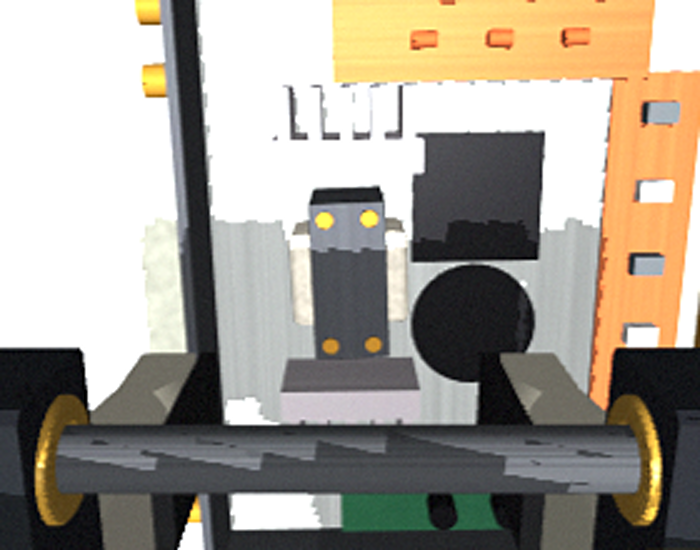

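The transformer's four bolts are at crop (323,220), (369,217), (373,345) and (331,346). The round seat's centre is at (474,322), and the square seat is above it.

```bash
python3 -c "
from h import *
z=load('w6')
def W(p,h): return np.array([ray(z,x/2.5+140-.3,y/2.5+100-.3,h)[:2] for x,y in p])
print('round',W([(473.5,322.5)],.011))
s=W([(415,132),(545,132),(539,260),(411,260)],.011); print('sq',s.mean(0)); d=s[0]-s[3]+s[1]-s[2]; print(np.degrees(np.arctan2(d[1],d[0]))+90)
t=W([(323,220),(369,217),(373,345),(331,346)],.044); print('trafo',t.mean(0)); d=t[0]-t[3]+t[1]-t[2]; print(np.degrees(np.arctan2(d[1],d[0]))+90)
a=np.radians(9.6);R=np.array([[np.cos(a),-np.sin(a)],[np.sin(a),np.cos(a)]])
for q in ((-.007,.027),(-.007,-.027),(.045,0)): print(R@q+[.5354,.0388])
"
```

```text
round [[0.52313276 0.06425609]]
sq [0.53236703 0.01221067]
9.63481993811935
trafo [0.57890878 0.04609025]
11.775960522427056
[0.52399527 0.06425451]
[0.53300078 0.01101073]
[0.57976982 0.04630459]
```

Call:
move_arm(
  moves=[6, -0.45, 0.05, 1, 0, 0, -0.02, 6, 0, 0, 3, 0, 0, 0, 6, 0, 0, 3, 0, 0, 0, 6, 0, 0, 2, 0, 0, 0, 6, 0, 0, 1.5, 0, 0, 0, 6, 0, 0, 1, 0, 0, 0, 6, 0, 0, 0.6, 0, 0, 0, 6, 0, 0, 0, 0, 0, 0],
)

```text
clock: 18.9
tool_pos: [0.5787, 0.0471, 0.0339]
orientation: [180.0, -0.0, -79.7]
force: [0.3, 0.8, 0.2]
opening: 0.0602
gripper_force: 0.0
```

Call:
move_arm(
  moves=[6, 0, 0, 0.6, 0, 0, 0, 6, 0, 0, 0.3, 0, 0, 0, 6, 0, 0, 0, 0, 0, 0, 6, 0, 0, 0, 0, 0, 0],
)

```text
clock: 19.3
tool_pos: [0.5788, 0.0473, 0.0253]
orientation: [-180.0, 0.0, -79.7]
force: [-1.2, -0.2, -0.4]
opening: 0.0599
gripper_force: 0.0
```

Call:
move_arm(
  moves=[5.2, 0, 0, 0, 0, 0, 0, 4.6, 0, 0, 0, 0, 0, 0, 4, 0, 0, 0, 0, 0, 0, 3.5, 0, 0, 0, 0, 0, 0, 3.5, 0, 0, 0, 0, 0, 0, 3.5, 0, 0, 0, 0, 0, 0, 3.5, 0, 0, 0, 0, 0, 0],
)

```text
clock: 20.0
tool_pos: [0.5786, 0.0472, 0.0252]
orientation: [180.0, -0.0, -79.7]
force: [-1.2, 0.2, 3.5]
opening: 0.0438
gripper_force: 29.9
```

Call:
move_arm(
  moves=[3.5, 0, 0, -0.5, 0, 0, 0, 3.5, 0, 0, -1.5, 0, 0, 0, 3.5, 0, 0, -2, 0, 0, 0, 3.5, 0, 0, -2, 0, 0, 0, 3.5, 0, 0, -2, 0, 0, 0, 3.5, 0, 0, -1.5, 0, 0, 0, 3.5, 0, 0, -0.5, 0, 0, 0, 3.5, 0, 0, 0, 0, 0, 0],
)

```text
clock: 20.8
tool_pos: [0.5787, 0.0473, 0.1253]
orientation: [-180.0, 0.0, -79.7]
force: [-0.2, -1.2, -3.5]
opening: 0.0436
gripper_force: 29.9
```

```bash
python3 d.py 0.510 0.343 0.126 78; python3 -c "
from h import *
snap('wrist','w7');snap('top','t7');
p=load('w7')['p'][150:350,140:420,::-1]
cv2.imwrite('pics/w7c.png',cv2.resize(np.clip(p*1.4,0,255).astype(np.uint8),None,fx=2.5,fy=2.5,interpolation=cv2.INTER_CUBIC))"
```

```text
t20.8 pos [0.5787 0.0473 0.1253] rpy [-180.     0.   -79.7] open 0.044 gf 29.9 F [-0.2 -1.2 -3.5]
shift cm BEFORE turn [-30.32   1.47  -0.06] AFTER turn [-27.5   12.86  -0.07] turn [-0.001  0.001  0.389]
```

View pics/w7c.png

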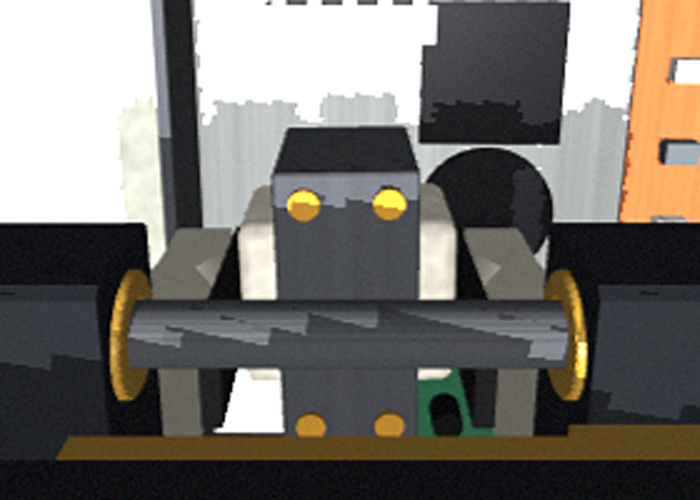

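```bash
python3 -c "
from h import *
z=load('w7')
t=np.array([ray(z,x/2.5+140-.3,y/2.5+150-.3,.144)[:2] for x,y in [(303,205),(389,204),(391,427),(310,427)]]); print('trafo',t.mean(0)); d=t[0]-t[3]+t[1]-t[2]; print(np.degrees(np.arctan2(d[1],d[0]))+90)
"; python3 d.py 0.510 0.342 0.126 78.6
```

```text
trafo [0.57880022 0.04619673]
11.38359366918543
t20.9 pos [0.5779 0.047  0.124 ] rpy [179.9   0.  -79.7] open 0.044 gf 29.9 F [-1.1 -0.7 -4.5]
shift cm BEFORE turn [-30.24   1.41  -0.2 ] AFTER turn [-27.57  12.49  -0.2 ] turn [ 0.002 -0.     0.379]
```

Call:
move_arm(
  moves=[3.5, 0, 0, 0, 0, 0, 0.08, 3.5, 0, 0, 0, 0, 0, 0.12, 3.5, 0, 0, 0, 0, 0, 0.12, 3.5, 0, 0, 0, 0, 0, 0.06, 3.5, -1.6, 0.73, 0, 0, 0, 0, 3.5, -3, 1.36, 0, 0, 0, 0, 3.5, -4, 1.81, 0, 0, 0, 0, 3.5, -4, 1.81, 0, 0, 0, 0],
)

```text
clock: 21.7
tool_pos: [0.5468, 0.1826, 0.1237]
orientation: [179.9, -0.1, -101.5]
force: [1.2, 0.3, -3.9]
opening: 0.0439
gripper_force: 29.9
```

Call:
move_arm(
  moves=[3.5, -4, 1.81, 0, 0, 0, 0, 3.5, -4, 1.81, 0, 0, 0, 0, 3.5, -4, 1.81, 0, 0, 0, 0, 3.5, -2, 0.91, 0, 0, 0, 0, 3.5, -1, 0.45, 0, 0, 0, 0, 3.5, 0, 0, 0, 0, 0, 0, 3.5, 0, 0, 0, 0, 0, 0, 3.5, 0, 0, 0, 0, 0, 0],
)

```text
clock: 22.5
tool_pos: [0.5111, 0.3413, 0.1246]
orientation: [180.0, -0.1, -101.5]
force: [-0.3, -0.9, -4.5]
opening: 0.0438
gripper_force: 29.9
```

```bash
python3 d.py 0.510 0.3425 0.0 78.6; python3 -c "
from h import *
snap('wrist','w8')
p=load('w8')['p'][:340,90:470,::-1]
cv2.imwrite('pics/w8c.png',cv2.resize(p,None,fx=1.7,fy=1.7,interpolation=cv2.INTER_CUBIC))"
```

```text
t22.5 pos [0.5111 0.3413 0.1246] rpy [ 1.800e+02 -1.000e-01 -1.015e+02] open 0.044 gf 29.9 F [-0.3 -0.9 -4.5]
shift cm BEFORE turn [-0.11  0.12 12.46] AFTER turn [-0.1   0.13 12.46] turn [ 0.001 -0.001 -0.002]
```

View pics/w8c.png

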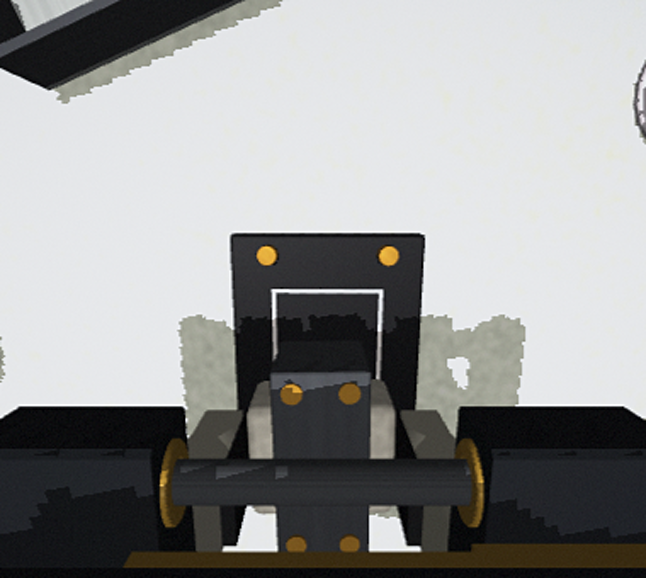

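The transformer is held square above the outline on the black jig. The posts are at crop (266,256) and (389,256), the outline's far edge at y=290 from x=273 to 383, and the bolts at (291,394) and (349,394).

```bash
python3 -c "
from h import *
z=load('w8')
def W(p,h): return np.array([ray(z,x/1.7+90-.3,y/1.7-.3,h)[:2] for x,y in p])
a=np.radians(78.5-180); ex=np.array([np.cos(a),np.sin(a)]); # tool x, away from posts side?
po=W([(266,256),(389,256)],.024); o=W([(273,290),(383,290)],.012); t=W([(291,394),(349,394),(350,545),(297,545)],.143)
print(po,o,t,np.linalg.norm(po[0]-po[1]))
print('jig c from posts',po.mean(0)-.055*ex,'outline',o.mean(0)-.037*ex,'trafo',t.mean(0))
d=o[1]-o[0];print(np.degrees(np.arctan2(d[1],d[0])))
d=t[0]+t[1]-t[2]-t[3];print(np.degrees(np.arctan2(d[1],d[0])))
"
```

```text
[[0.52705866 0.28403497]
 [0.46833722 0.29597305]] [[0.52893112 0.30238254]
 [0.47288904 0.31377434]] [[0.51430652 0.31510547]
 [0.49867799 0.31828088]
 [0.50729118 0.36571498]
 [0.52291134 0.3625437 ]] 0.0599226633189385
jig c from posts [0.50866318 0.34389987] outline [0.50828669 0.34433565] trafo [0.51079676 0.34041126]
168.50990481671366
-100.28642582175907
```

Call:
move_arm(
  moves=[3.5, -0.2, 0.2, 1, 0, 0, 0, 3.5, 0, 0, 2, 0, 0, 0, 3.5, 0, 0, 2, 0, 0, 0, 3.5, 0, 0, 1.5, 0, 0, 0, 3.5, 0, 0, 1.2, 0, 0, 0, 3.5, 0, 0, 0.7, 0, 0, 0, 3.5, 0, 0, 0.4, 0, 0, 0, 3.5, 0, 0, 0, 0, 0, 0],
)

```text
clock: 23.35
tool_pos: [0.5094, 0.3448, 0.0368]
orientation: [180.0, -0.0, -101.5]
force: [0.1, -0.2, -4.1]
opening: 0.0438
gripper_force: 29.9
```

Call:
move_arm(
  moves=[3.5, 0, 0, 0.2, 0, 0, 0, 3.5, 0, 0, 0.1, 0, 0, 0, 3.5, 0, 0, 0, 0, 0, 0, 3.5, 0, 0, 0, 0, 0, 0],
)

```text
clock: 23.75
tool_pos: [0.5095, 0.345, 0.0344]
orientation: [-180.0, 0.0, -101.5]
force: [-0.3, 0.4, -4.5]
opening: 0.0437
gripper_force: 29.9
```

Call:
move_arm(
  moves=[3.5, 0, 0, 0.2, 0, 0, 0, 3.5, 0, 0, 0.15, 0, 0, 0, 3.5, 0, 0, 0.05, 0, 0, 0, 3.5, 0, 0, 0, 0, 0, 0, 3.5, 0, 0, 0, 0, 0, 0],
)

```text
clock: 24.25
tool_pos: [0.5094, 0.3449, 0.03]
orientation: [180.0, -0.0, -101.5]
force: [0.0, -0.5, -3.8]
opening: 0.0443
gripper_force: 29.9
```

Call:
move_arm(
  moves=[3.5, 0, 0, 0.05, 0, 0, 0, 3.5, 0, 0, 0.05, 0, 0, 0, 3.5, 0, 0, 0, 0, 0, 0],
)

```text
clock: 24.55
tool_pos: [0.5095, 0.345, 0.0292]
orientation: [-180.0, 0.0, -101.5]
force: [-1.5, -0.5, -2.0]
opening: 0.044
gripper_force: 29.9
```

Contact is starting, so I'll make one more small step, release and lift.

Call:
move_arm(
  moves=[3.5, 0, 0, 0.04, 0, 0, 0, 4.6, 0, 0, 0, 0, 0, 0, 5.2, 0, 0, 0, 0, 0, 0, 6, 0, 0, 0, 0, 0, 0, 6, 0, 0, 0, 0, 0, 0, 6, 0, 0, -1, 0, 0, 0, 6, 0, 0, -3, 0, 0, 0, 6, 0, 0, -4, 0, 0, 0],
)

```text
clock: 25.35
tool_pos: [0.5086, 0.3439, 0.1084]
orientation: [179.9, -0.2, -101.5]
force: [1.5, 1.0, 0.5]
opening: 0.0603
gripper_force: 0.0
```

Call:
move_arm(
  moves=[6, 0, 0, -4, 0, 0, 0, 6, 0, 0, -4, 0, 0, 0, 6, 4, 0, -4, 0, 0, 0, 6, 4, 0, 0, 0, 0, 0, 6, 4, 0, 0, 0, 0, 0, 6, 4, 0, 0, 0, 0, 0, 6, 0, 0, 0, 0, 0, 0, 6, 0, 0, 0, 0, 0, 0],
)

```text
clock: 26.15
tool_pos: [0.4787, 0.192, 0.2253]
orientation: [-179.9, 0.1, -101.5]
force: [-0.3, 0.5, -0.3]
opening: 0.0598
gripper_force: 0.0
```

```bash
python3 d.py 0.586 -0.317 0.226 99.2; python3 -c "
from h import *
snap('scene','s9');snap('top','t9')
a=load('t9')['p'][180:280,130:230];b=load('s9')['p'][140:330,60:440]
r=lambda q,w:cv2.resize(np.clip(q[:,:,::-1]*1.6,0,255).astype(np.uint8),(w,int(q.shape[0]*w/q.shape[1])),interpolation=cv2.INTER_CUBIC)
A=r(a,300);B=r(b,600);c=np.zeros((300+B.shape[0],600,3),np.uint8);c[:300,:300]=A;c[300:]=B
cv2.imwrite('pics/c9.png',c)"
```

```text
t26.1 pos [0.4787 0.192  0.2253] rpy [-1.799e+02  1.000e-01 -1.015e+02] open 0.060 gf 0.0 F [-0.3  0.5 -0.3]
shift cm BEFORE turn [ 47.73 -20.68  -0.12] AFTER turn [51.96 -2.45 -0.07] turn [-0.002  0.001 -0.362]
```

View pics/c9.png

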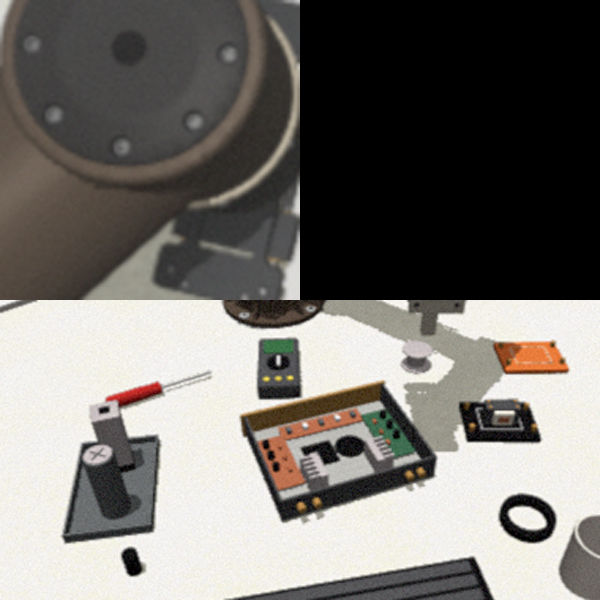

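The transformer lies in the jig's outline at crop (503,420), and the other parts are standing. I'll go back for the can and check the jig from above on the way.

Call:
move_arm(
  moves=[7, 0, 0, 0, 0, 0, -0.12, 7, 0, 0, 0, 0, 0, -0.12, 7, 0, 0, 0, 0, 0, -0.12, 7, 3, -0.15, 0, 0, 0, 0, 7, 4, -0.2, 0, 0, 0, 0, 7, 4, -0.2, 0, 0, 0, 0, 7, 4, -0.2, 0, 0, 0, 0, 7, 4, -0.2, 0, 0, 0, 0],
)

```text
clock: 27.05
tool_pos: [0.519, 0.0061, 0.224]
orientation: [180.0, -0.0, -80.7]
force: [0.8, 0.6, 0.2]
opening: 0.0701
gripper_force: 0.0
```

Call:
move_arm(
  moves=[7, 4, -0.2, 0, 0, 0, 0, 7, 4, -0.2, 0, 0, 0, 0, 7, 4, -0.2, 0, 0, 0, 0, 7, 4, -0.2, 0, 0, 0, 0, 7, 4, -0.2, 0, 0, 0, 0, 7, 4, -0.2, 0, 0, 0, 0, 7, 4, -0.2, 0, 0, 0, 0, 7, 0, 0, 0, 0, 0, 0],
)

```text
clock: 27.85
tool_pos: [0.5778, -0.271, 0.2225]
orientation: [179.9, -0.0, -81.0]
force: [-0.4, -0.1, 0.1]
opening: 0.0696
gripper_force: 0.0
```

```bash
python3 d.py 0.5859 -0.3169 0.226 99.2; python3 -c "
from h import *
snap('wrist','w10');snap('top','t10')
a=load('t10')['p'][195:265,130:210];b=load('w10')['p'][:290]
r=lambda q,w,k:cv2.resize(np.clip(q[:,:,::-1]*k,0,255).astype(np.uint8),(w,int(q.shape[0]*w/q.shape[1])),interpolation=cv2.INTER_CUBIC)
A=r(a,320,1.8);B=r(b,560,1);c=np.zeros((280+B.shape[0],560,3),np.uint8);c[:280,:320]=A;c[280:]=B
cv2.imwrite('pics/c10.png',c);print(c.shape)"
```

```text
t27.9 pos [ 0.5778 -0.271   0.2225] rpy [179.9  -0.  -81. ] open 0.070 gf 0.0 F [-0.4 -0.1  0.1]
shift cm BEFORE turn [ 4.66 -0.08 -0.35] AFTER turn [ 4.67 -0.06 -0.35] turn [ 0.002 -0.    -0.003]
(570, 560, 3)
```

View pics/c10.png

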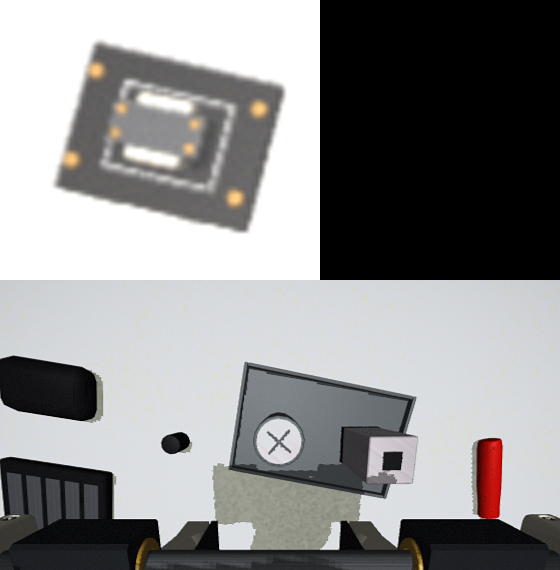

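In the top crop the bolts are at (121,108), (195,124), (189,148) and (115,132), and the posts at (96,70), (259,109), (235,198) and (70,159). In the wrist view the can's cross is at (279,162) and the module's square at (392,181).

```bash
python3 -c "
from h import *
z=load('t10')
def W(p,h): return np.array([ray(z,(x+.5)/4-.5+130,(y+.5)/4-.5+195,h)[:2] for x,y in p])
t=W([(121,108),(195,124),(189,148),(115,132)],.048);j=W([(96,70),(259,109),(235,198),(70,159)],.024);o=W([(123,82),(235,104),(212,189),(101,165)],.012)
for n,q in (('t',t),('j',j),('o',o)):
  d=q[0]-q[1]+q[3]-q[2]; print(n,q.mean(0).round(4),np.degrees(np.arctan2(d[1],d[0])).round(1))
z=load('w10'); print('can',ray(z,279,162,.120),'mod',ray(z,392,181,.120))
"
```

```text
t [0.5109 0.3425] 79.4
j [0.5099 0.3416] 78.3
o [0.5105 0.3426] 80.0
can [ 0.58434992 -0.31350006  0.12      ] mod [ 0.48599523 -0.31272973  0.12      ]
```

The transformer is centred within about 1.5 mm and 1°. Now I'll pick up the can.

Call:
move_arm(
  moves=[7, 2.6, -0.05, 0, 0, 0, 0, 7, 2, 0, 0, 0, 0, 0, 7, 0, 0, 3, 0, 0, 0, 7, 0, 0, 3, 0, 0, 0, 7, 0, 0, 3, 0, 0, 0, 7, 0, 0, 2.5, 0, 0, 0, 7, 0, 0, 1.7, 0, 0, 0, 7, 0, 0, 0, 0, 0, 0],
)

```text
clock: 28.75
tool_pos: [0.5831, -0.3119, 0.0891]
orientation: [179.7, 0.1, -80.8]
force: [-0.6, 0.1, -0.6]
opening: 0.0699
gripper_force: 0.0
```

```bash
python3 d.py 0.5857 -0.3162 0.0755 99.6
```

```text
t28.8 pos [ 0.5831 -0.3119  0.0891] rpy [ 1.797e+02  1.000e-01 -8.080e+01] open 0.070 gf 0.0 F [-0.6  0.1 -0.6]
shift cm BEFORE turn [ 0.47 -0.19  1.36] AFTER turn [ 0.47 -0.18  1.36] turn [ 0.005  0.002 -0.007]
```

Call:
move_arm(
  moves=[7, 0.4, -0.1, 0.9, 0, 0, 0, 7, 0, 0, 0, 0, 0, 0, 6, 0, 0, 0, 0, 0, 0, 5.2, 0, 0, 0, 0, 0, 0, 4.6, 0, 0, 0, 0, 0, 0, 4.2, 0, 0, 0, 0, 0, 0, 3.5, 0, 0, 0, 0, 0, 0, 3.5, 0, 0, 0, 0, 0, 0],
)

```text
clock: 29.55
tool_pos: [0.5862, -0.3169, 0.0834]
orientation: [-180.0, -0.0, -80.8]
force: [0.0, 0.8, 2.5]
opening: 0.0435
gripper_force: 30.0
```

Call:
move_arm(
  moves=[3.5, 0, 0, 0, 0, 0, 0, 3.5, 0, 0, 0, 0, 0, 0],
)

```text
clock: 29.75
tool_pos: [0.5863, -0.3168, 0.0834]
orientation: [-180.0, -0.0, -80.8]
force: [-1.0, -0.1, 3.9]
opening: 0.0434
gripper_force: 30.0
```

Call:
move_arm(
  moves=[3.5, 0, 0, -0.5, 0, 0, 0, 3.5, 0, 0, -1.5, 0, 0, 0, 3.5, 0, 0, -2, 0, 0, 0, 3.5, 0, 0, -2, 0, 0, 0, 3.5, 0, 0, -2, 0, 0, 0, 3.5, 0, 0, -2, 0, 0, 0, 3.5, 0, 0, -1, 0, 0, 0, 3.5, 0, 0, 0, 0, 0, 0],
)

```text
clock: 30.55
tool_pos: [0.5869, -0.317, 0.1952]
orientation: [-179.8, -0.1, -80.8]
force: [-0.6, -0.5, -2.0]
opening: 0.0434
gripper_force: 30.0
```

```bash
python3 d.py 0.5245 0.0637 0.194 99.3
```

```text
t30.6 pos [ 0.5869 -0.317   0.1952] rpy [-1.798e+02 -1.000e-01 -8.080e+01] open 0.043 gf 30.0 F [-0.6 -0.5 -2. ]
shift cm BEFORE turn [-38.58   0.09   0.06] AFTER turn [-3.858e+01  1.000e-02  1.200e-01] turn [-0.003 -0.001 -0.002]
```

Call:
move_arm(
  moves=[3.5, -1.5, 0, 0, 0, 0, 0, 3.5, -3, 0, 0, 0, 0, 0, 3.5, -4, 0, 0, 0, 0, 0, 3.5, -4, 0, 0, 0, 0, 0, 3.5, -4, 0, 0, 0, 0, 0, 3.5, -4, 0, 0, 0, 0, 0, 3.5, -4, 0, 0, 0, 0, 0, 3.5, -4, 0, 0, 0, 0, 0],
)

```text
clock: 31.35
tool_pos: [0.5391, -0.0335, 0.1919]
orientation: [179.9, 0.0, -80.8]
force: [1.3, 0.8, -1.9]
opening: 0.0437
gripper_force: 30.0
```

Call:
move_arm(
  moves=[3.5, -4, 0, 0, 0, 0, 0, 3.5, -3.5, 0, 0, 0, 0, 0, 3.5, -2, 0, 0, 0, 0, 0, 3.5, -0.6, 0, 0, 0, 0, 0, 3.5, 0, 0, 0, 0, 0, 0, 3.5, 0, 0, 0, 0, 0, 0, 3.5, 0, 0, 0, 0, 0, 0],
)

```text
clock: 32.05
tool_pos: [0.5244, 0.0635, 0.1927]
orientation: [180.0, -0.0, -80.9]
force: [0.2, -0.6, -0.8]
opening: 0.0435
gripper_force: 30.0
```

```bash
python3 d.py 0.5245 0.0637 0.0925 99.3
```

```text
t32.0 pos [0.5244 0.0635 0.1927] rpy [180.   -0.  -80.9] open 0.043 gf 30.0 F [ 0.2 -0.6 -0.8]
shift cm BEFORE turn [-0.02 -0.02 10.02] AFTER turn [-2.000e-02 -1.000e-02  1.002e+01] turn [ 0.001 -0.    -0.003]
```

Call:
move_arm(
  moves=[3.5, 0, 0, 1, 0, 0, 0, 3.5, 0, 0, 2.5, 0, 0, 0, 3.5, 0, 0, 2.5, 0, 0, 0, 3.5, 0, 0, 2, 0, 0, 0, 3.5, 0, 0, 1, 0, 0, 0, 3.5, 0, 0, 0.6, 0, 0, 0, 3.5, 0, 0, 0.2, 0, 0, 0, 3.5, 0, 0, 0, 0, 0, 0],
)

```text
clock: 32.85
tool_pos: [0.525, 0.0644, 0.0954]
orientation: [-180.0, 0.0, -80.8]
force: [-0.1, 1.5, -1.0]
opening: 0.0438
gripper_force: 30.0
```

Call:
move_arm(
  moves=[3.5, 0, 0, 0, 0, 0, 0, 3.5, 0, 0, 0.1, 0, 0, 0, 3.5, 0, 0, 0, 0, 0, 0, 3.5, 0, 0, 0, 0, 0, 0],
)

```text
clock: 33.25
tool_pos: [0.5247, 0.0644, 0.0943]
orientation: [-180.0, 0.0, -80.8]
force: [0.5, 0.2, -1.8]
opening: 0.0435
gripper_force: 30.0
```

Call:
move_arm(
  moves=[3.5, 0, 0, 0.15, 0, 0, 0, 3.5, 0, 0, 0.1, 0, 0, 0, 3.5, 0, 0, 0, 0, 0, 0, 3.5, 0, 0, 0, 0, 0, 0],
)

```text
clock: 33.65
tool_pos: [0.5246, 0.0643, 0.0914]
orientation: [180.0, -0.0, -80.8]
force: [-0.0, -0.4, -2.3]
opening: 0.0437
gripper_force: 30.0
```

Call:
move_arm(
  moves=[3.5, 0, 0, 0.08, 0, 0, 0, 3.5, 0, 0, 0, 0, 0, 0, 3.5, 0, 0, 0, 0, 0, 0],
)

```text
clock: 33.95
tool_pos: [0.5246, 0.0643, 0.0907]
orientation: [180.0, -0.0, -80.8]
force: [-0.0, 0.0, -1.4]
opening: 0.0435
gripper_force: 30.0
```

Call:
move_arm(
  moves=[3.5, 0, 0, 0.08, 0, 0, 0, 3.5, 0, 0, 0, 0, 0, 0, 3.5, 0, 0, 0, 0, 0, 0],
)

```text
clock: 34.25
tool_pos: [0.5247, 0.0643, 0.0904]
orientation: [-180.0, -0.0, -80.8]
force: [-2.0, 0.1, 4.4]
opening: 0.0435
gripper_force: 30.0
```

Contact. Release and go up, then over to the module.

Call:
move_arm(
  moves=[4.6, 0, 0, 0, 0, 0, 0, 5.2, 0, 0, 0, 0, 0, 0, 6, 0, 0, 0, 0, 0, 0, 6, 0, 0, 0, 0, 0, 0, 6, 0, 0, -1, 0, 0, 0, 6, 0, 0, -3, 0, 0, 0, 6, 0, 0, -4, 0, 0, 0, 6, 0, 0, -4, 0, 0, 0],
)

```text
clock: 35.05
tool_pos: [0.5243, 0.0641, 0.2118]
orientation: [180.0, -0.0, -80.8]
force: [1.6, -0.7, -0.2]
opening: 0.0601
gripper_force: 0.0
```

```bash
python3 d.py 0.4865 -0.3145 0.212 99.2
```

```text
t35.0 pos [0.5243 0.0641 0.2118] rpy [180.   -0.  -80.8] open 0.060 gf 0.0 F [ 1.6 -0.7 -0.2]
shift cm BEFORE turn [36.77  9.77  0.  ] AFTER turn [ 3.677e+01  9.790e+00 -2.000e-02] turn [ 0.    -0.    -0.001]
```

Call:
move_arm(
  moves=[7, 2, 0.53, 0, 0, 0, 0, 7, 4, 1.06, 0, 0, 0, 0, 7, 4, 1.06, 0, 0, 0, 0, 7, 4, 1.06, 0, 0, 0, 0, 7, 4, 1.06, 0, 0, 0, 0, 7, 4, 1.06, 0, 0, 0, 0, 7, 4, 1.06, 0, 0, 0, 0, 7, 4, 1.06, 0, 0, 0, 0],
)

```text
clock: 35.85
tool_pos: [0.4936, -0.2462, 0.2109]
orientation: [-179.9, -0.0, -80.8]
force: [1.4, 0.2, 0.1]
opening: 0.0698
gripper_force: 0.0
```

Call:
move_arm(
  moves=[7, 3.5, 0.93, 0, 0, 0, 0, 7, 2.3, 0.61, 0, 0, 0, 0, 7, 1, 0.27, 0, 0, 0, 0, 7, 0, 0, 0, 0, 0, 0, 7, 0, 0, 0, 0, 0, 0, 7, 0, 0, 0, 0, 0, 0],
)

```text
clock: 36.45
tool_pos: [0.4871, -0.3136, 0.2102]
orientation: [-180.0, -0.0, -80.8]
force: [-0.3, 1.2, -1.1]
opening: 0.0698
gripper_force: 0.0
```

```bash
python3 d.py 0.4865 -0.3145 0.078 99.2; python3 -c "
from h import *
snap('wrist','w11');snap('top','t11')
a=load('t11')['p'][170:280,140:350];b=load('w11')['p'][:290]
r=lambda q,w,k:cv2.resize(np.clip(q[:,:,::-1]*k,0,255).astype(np.uint8),(w,int(q.shape[0]*w/q.shape[1])),interpolation=cv2.INTER_CUBIC)
c=np.vstack([r(a,560,1.7),r(b,560,1)]); cv2.imwrite('pics/c11.png',c);print(c.shape,r(a,560,1).shape)"
```

```text
t36.5 pos [ 0.4871 -0.3136  0.2102] rpy [-180.    -0.   -80.8] open 0.070 gf 0.0 F [-0.3  1.2 -1.1]
shift cm BEFORE turn [ 0.08  0.08 13.22] AFTER turn [ 0.08  0.07 13.22] turn [-0. -0.  0.]
(583, 560, 3) (293, 560, 3)
```

View pics/c11.png

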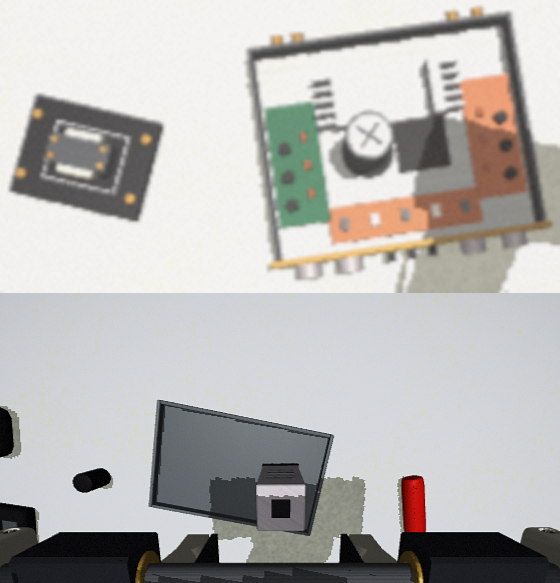

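The can stands on its seat, with its cross at top-crop (370,133). The square seat is free, with corners at about (394,122), (442,115), (451,166) and (401,173). The module's black square is at wrist (281,215).

```bash
python3 -c "
from h import *
z=load('t11'); s=560/210
W=lambda x,y,h: ray(z,(x+.5)/s-.5+140,(y+.5)/s-.5+170,h)[:2].round(4)
print('can',W(370,133,.127)); print('sq',np.mean([W(*q,.011) for q in [(394,122),(442,115),(451,166),(401,173)]],0))
z=load('w11'); print('mod',ray(z,281,215,.12))"
```

```text
can [0.5268 0.0648]
sq [0.532775 0.01035 ]
mod [ 0.48543939 -0.31393852  0.12      ]
```

Call:
move_arm(
  moves=[7, 0.1, 0, 1.5, 0, 0, 0, 7, 0, 0, 3, 0, 0, 0, 7, 0, 0, 3, 0, 0, 0, 7, 0, 0, 2.5, 0, 0, 0, 7, 0, 0, 1.5, 0, 0, 0, 7, 0, 0, 1.2, 0, 0, 0, 7, 0, 0, 0, 0, 0, 0, 7, 0, 0, 0, 0, 0, 0],
)

```text
clock: 37.35
tool_pos: [0.4875, -0.3154, 0.0835]
orientation: [-180.0, -0.0, -80.8]
force: [0.2, -1.1, 0.6]
opening: 0.07
gripper_force: 0.0
```

Call:
move_arm(
  moves=[6, 0, 0, 0, 0, 0, 0, 5.2, 0, 0, 0, 0, 0, 0, 4.6, 0, 0, 0, 0, 0, 0, 4, 0, 0, 0, 0, 0, 0, 3.5, 0, 0, 0, 0, 0, 0, 3.5, 0, 0, 0, 0, 0, 0, 3.5, 0, 0, 0, 0, 0, 0, 3.5, 0, 0, 0, 0, 0, 0],
)

```text
clock: 38.15
tool_pos: [0.4871, -0.3157, 0.0833]
orientation: [-180.0, -0.0, -80.8]
force: [-1.8, -0.3, 4.8]
opening: 0.0419
gripper_force: 30.0
```

Call:
move_arm(
  moves=[3.5, 0, 0, -0.5, 0, 0, 0, 3.5, 0, 0, -1.5, 0, 0, 0, 3.5, 0, 0, -2, 0, 0, 0, 3.5, 0, 0, -2, 0, 0, 0, 3.5, 0, 0, -2, 0, 0, 0, 3.5, 0, 0, -2, 0, 0, 0, 3.5, 0, 0, -1, 0, 0, 0, 3.5, 0, 0, 0, 0, 0, 0],
)

```text
clock: 38.95
tool_pos: [0.4877, -0.3156, 0.194]
orientation: [-179.9, -0.0, -80.8]
force: [-0.3, 0.5, -2.3]
opening: 0.0416
gripper_force: 30.0
```

```bash
python3 d.py 0.5321 0.0095 0.194 99.4
```

```text
t39.0 pos [ 0.4877 -0.3156  0.194 ] rpy [-179.9   -0.   -80.8] open 0.042 gf 30.0 F [-0.3  0.5 -2.3]
shift cm BEFORE turn [-3.139e+01 -9.570e+00 -1.000e-02] AFTER turn [-31.35  -9.69   0.  ] turn [-0.002 -0.001 -0.004]
```

Call:
move_arm(
  moves=[3.5, -1.5, -0.46, 0, 0, 0, 0, 3.5, -3, -0.91, 0, 0, 0, 0, 3.5, -4, -1.22, 0, 0, 0, 0, 3.5, -4, -1.22, 0, 0, 0, 0, 3.5, -4, -1.22, 0, 0, 0, 0, 3.5, -4, -1.22, 0, 0, 0, 0, 3.5, -4, -1.22, 0, 0, 0, 0, 3.5, -3.5, -1.07, 0, 0, 0, 0],
)

```text
clock: 39.75
tool_pos: [0.5258, -0.023, 0.1916]
orientation: [179.9, 0.0, -80.8]
force: [0.5, -0.8, -2.5]
opening: 0.0424
gripper_force: 30.0
```

Call:
move_arm(
  moves=[3.5, -2.2, -0.7, 0, 0, 0, 0, 3.5, -1, -0.35, 0, 0, 0, 0, 3.5, 0, 0, 0, 0, 0, 0, 3.5, 0, 0, 0, 0, 0, 0, 3.5, 0, 0, 0, 0, 0, 0],
)

```text
clock: 40.25
tool_pos: [0.5315, 0.007, 0.1925]
orientation: [179.9, -0.0, -80.9]
force: [0.6, -0.4, -2.1]
opening: 0.0422
gripper_force: 30.0
```

```bash
python3 d.py 0.5321 0.0095 0.0925 99.4
```

```text
t40.2 pos [0.5315 0.007  0.1925] rpy [179.9  -0.  -80.9] open 0.042 gf 30.0 F [ 0.6 -0.4 -2.1]
shift cm BEFORE turn [-0.24 -0.1  10.  ] AFTER turn [-0.23 -0.1  10.  ] turn [ 0.001 -0.    -0.005]
```

Call:
move_arm(
  moves=[3.5, -0.15, -0.05, 1, 0, 0, 0, 3.5, 0, 0, 2.5, 0, 0, 0, 3.5, 0, 0, 2.5, 0, 0, 0, 3.5, 0, 0, 2, 0, 0, 0, 3.5, 0, 0, 1, 0, 0, 0, 3.5, 0, 0, 0.6, 0, 0, 0, 3.5, 0, 0, 0.2, 0, 0, 0, 3.5, 0, 0, 0, 0, 0, 0],
)

```text
clock: 41.05
tool_pos: [0.5326, 0.0093, 0.0953]
orientation: [-180.0, 0.0, -80.8]
force: [-0.8, 1.0, -1.7]
opening: 0.0421
gripper_force: 30.0
```

Call:
move_arm(
  moves=[3.5, 0, 0, 0, 0, 0, 0, 3.5, 0, 0, 0.1, 0, 0, 0, 3.5, 0, 0, 0.1, 0, 0, 0, 3.5, 0, 0, 0, 0, 0, 0, 3.5, 0, 0, 0, 0, 0, 0],
)

```text
clock: 41.55
tool_pos: [0.5323, 0.0094, 0.093]
orientation: [-180.0, 0.0, -80.8]
force: [-0.5, -0.3, -1.8]
opening: 0.0416
gripper_force: 30.0
```

Call:
move_arm(
  moves=[3.5, 0, 0, 0.1, 0, 0, 0, 3.5, 0, 0, 0.08, 0, 0, 0, 3.5, 0, 0, 0, 0, 0, 0, 3.5, 0, 0, 0, 0, 0, 0],
)

```text
clock: 41.95
tool_pos: [0.5322, 0.0093, 0.091]
orientation: [180.0, -0.0, -80.8]
force: [-0.1, -0.5, -1.9]
opening: 0.0418
gripper_force: 30.0
```

Call:
move_arm(
  moves=[3.5, 0, 0, 0.08, 0, 0, 0, 3.5, 0, 0, 0, 0, 0, 0, 3.5, 0, 0, 0, 0, 0, 0],
)

```text
clock: 42.25
tool_pos: [0.5322, 0.0093, 0.0903]
orientation: [180.0, 0.0, -80.8]
force: [-0.5, 0.6, -1.8]
opening: 0.042
gripper_force: 30.0
```

Call:
move_arm(
  moves=[3.5, 0, 0, 0.07, 0, 0, 0, 3.5, 0, 0, 0, 0, 0, 0, 3.5, 0, 0, 0, 0, 0, 0],
)

```text
clock: 42.55
tool_pos: [0.5323, 0.0093, 0.0902]
orientation: [-180.0, -0.0, -80.8]
force: [-1.9, -0.4, 5.7]
opening: 0.042
gripper_force: 30.0
```

Contact. Release, rise and move aside to look from above.

Call:
move_arm(
  moves=[4.6, 0, 0, 0, 0, 0, 0, 5.2, 0, 0, 0, 0, 0, 0, 6, 0, 0, 0, 0, 0, 0, 6, 0, 0, 0, 0, 0, 0, 6, 0, 0, -1, 0, 0, 0, 6, 0, 0, -3, 0, 0, 0, 6, 0, 0, -4, 0, 0, 0, 6, 0, 0, -4, 0, 0, 0],
)

```text
clock: 43.35
tool_pos: [0.532, 0.0091, 0.2115]
orientation: [180.0, -0.0, -80.8]
force: [1.5, 0.9, -0.7]
opening: 0.0597
gripper_force: 0.0
```

Call:
move_arm(
  moves=[6, 3, 0, -2, 0, 0, 0, 6, 4, 0, 0, 0, 0, 0, 6, 4, 0, 0, 0, 0, 0, 6, 4, 0, 0, 0, 0, 0, 6, 4, 0, 0, 0, 0, 0, 6, 4, 0, 0, 0, 0, 0, 6, 4, 0, 0, 0, 0, 0, 6, 4, 0, 0, 0, 0, 0],
)

```text
clock: 44.15
tool_pos: [0.5817, -0.2984, 0.2305]
orientation: [-180.0, -0.0, -80.8]
force: [0.8, 0.5, 0.5]
opening: 0.0601
gripper_force: 0.0
```

Call:
move_arm(
  moves=[6, 2, 0, 0, 0, 0, 0, 6, 0, 0, 0, 0, 0, 0, 6, 0, 0, 0, 0, 0, 0, 6, 0, 0, 0, 0, 0, 0],
)

```text
clock: 44.55
tool_pos: [0.5848, -0.3156, 0.23]
orientation: [-180.0, 0.0, -80.8]
force: [-0.2, -0.0, 0.5]
opening: 0.0602
gripper_force: 0.0
```

```bash
python3 -c "
from h import *
snap('top','t12');snap('scene','s12'); o=ctrl.get_obs(); print(o['tool_pos'],o['force'])
a=load('t12')['p'][170:280,230:350];b=load('s12')['p'][150:320,60:440]
r=lambda q,w,k:cv2.resize(np.clip(q[:,:,::-1]*k,0,255).astype(np.uint8),(w,int(q.shape[0]*w/q.shape[1])),interpolation=cv2.INTER_CUBIC)
B=r(b,480,1.5);A=r(a,360,1.7);c=np.zeros((330+B.shape[0],480,3),np.uint8);c[:330,:360]=A;c[330:]=B
cv2.imwrite('pics/c12.png',c);print(c.shape)"
```

```text
[ 0.58497395 -0.31535202  0.23014551] [-0.1157996  -0.11865858  0.52489128]
(544, 480, 3)
```

View pics/c12.png

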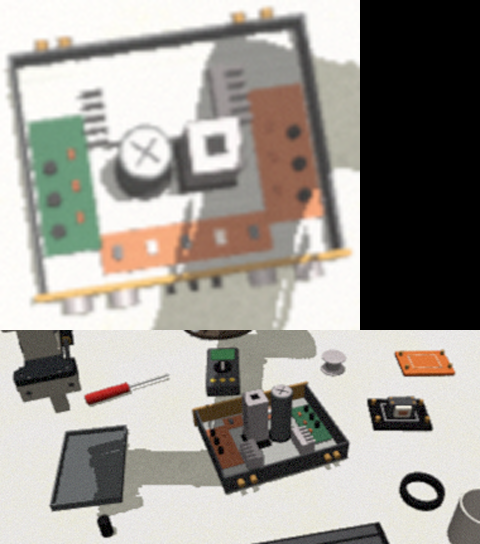

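Both tall parts stand upright on their seats. The can's cross is at (146,150) and the module's square at (215,144), each within about 1 px of its original position. The transformer is on the jig, the spare is upright and the arm is clear.

```bash
python3 -c "
from plant import ctrl
print(ctrl.close_job())"
```

```text
the job is handed in; nothing more can be done
None
```

The job is handed in at about 45 s of robot time: the transformer is on the jig, about 1.5 mm off centre, and the can and module are back upright on their seats, about 3 mm or less from where they started. Nothing was knocked over; the hand-in gave no verdict.

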